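# Shut and bolt the hatch of the cutting mill

## Task

Make the bench mill safe to start: push its open hatch fully shut, then push the bolt's handle along its slot as far as it goes so that the bolt runs through the keeper on the hatch, and push the handle over sideways, round the corner of the slot and all the way down into the locking notch. Only push with the fingers: take neither the hatch nor the handle between them, and leave the jar, beaker, dish and spatula round the mill where they are.

Things in the scene. Friction and masses are not known exactly. Their poses are not given: they have to be found in the camera images.
- mill: Bench cutting mill, a fixed white box 284 x 244 mm with an aluminium top (deck) 100 mm above the worktop. Origin: centre of its underside, on the worktop. x runs from its front panel (dial, switch) to its back, y to its left seen from the front, z up. On the centre line y = 0 lie the bolt's barrel (front of the deck) and the hatch (rear of the deck).
- hatch (a joint): Hatch angle, rad: 0 shut (level), grows as the front edge rises; starts at 0.45 to 0.9. Plate 160 mm front to back, 170 wide, 8 thick. Hinge axis along the mill's y at x = 0.125, z = 0.106 m of the mill frame. A stiff hinge: it stays where it is left; pushing its front half down takes 2 to 5 N. Shut, its top face is 110 mm above the worktop.
- hatch_edge (a point): Middle of the hatch's front edge, on its outer (top) face. x: towards the hinge, y: along the edge to the left, z: out of the outer face. The keeper, a steel staple 29 mm high, stands on the outer face right behind this point (x = 2 to 18 mm, y = -34 to 34 mm): push beside it, e.g. at y = 60 mm.
- bolt (a joint): Travel of the bolt along the slot, m: 0 drawn back to the mill's front, grows towards the hatch (+x of the mill), about 0.044 at the slot's end. The ball's x in the mill frame is -0.113 + this. Starts at 0 to 0.008; pushing takes about 3 N. Pushed out before the hatch is shut, it keeps the hatch from shutting.
- handle (a joint): Angle of the handle about the bolt, rad: 0 upright, grows as it swings over to the mill's right (-y of the mill), about 1.57 when down in the notch. It swings only with the bolt's travel between about 0.039 and 0.045; before that the slot holds it upright (play 0.1). It stays where it is left; pushing the ball over takes about 2 N.
- knob (a point): Centre of the black 22 mm ball on the handle's end, 45 mm from the bolt's axis on a 6 mm steel pin. Bolt axis: along the mill's x at y = 0, z = 0.122 m of the mill frame; so the ball is 167 mm above the worktop when up, 122 mm when down. x along the bolt to the hatch, z along the pin, outwards. Barrel 32 mm thick, 80 long; slot along its top, at the hatch end a square turn to the mill's right.
- jar: Glass jar of cotton wool, 71 mm across, 107 mm high, stands loose to the left of the mill, its centre 55 to 70 mm from the wall. Origin: centre of its underside.
- beaker: Glass beaker, 65 x 75 mm, 89 mm high, loose, to the right of the mill. Origin: centre of its underside.
- dish: Glass dish, 64 mm across, 14 mm high, loose, to the right of the mill, behind the beaker. Origin: centre of its underside.
- spatula: Steel spatula, 125 mm long, 10 mm thick, lies loose in front of the mill. Origin: its middle, underside.

How it is judged (in metres and radians):
On the way, in this order (a step that is already met when the one before it is completed fails the run):
1. the hatch is shut while the bolt is still drawn back (value of joint hatch below 0.03 rad and value of joint bolt below 0.02 m), for 0.1 s.
2. the bolt is pushed along the slot to its end, with the handle still up (value of joint hatch below 0.03 rad and value of joint bolt above 0.037 m and value of joint handle below 0.8 rad), for 0.1 s.
3. the handle is swung down into the notch (value of joint handle above 1.3 rad and value of joint bolt above 0.037 m), for 0.2 s.
At the end, for the whole second after the job is handed in: The hatch is shut (within 0.03 rad), the bolt is at least 37 mm along its slot, its handle lies in the notch (at least 1.3 rad over) and is at rest, and jar, beaker, dish and spatula are within 20 mm of where they stood (all of step 3 and value of joint hatch below 0.03 rad and velocity of joint handle below 0.05 rad/s and distance of each of jar, beaker, dish, spatula from where it was at the start of the episode below 0.02 m); the robot touches nothing.
It fails at once if the handle's ball is taken between the fingers (pinched instead of pushed) (distance between the grasp point and knob below 0.014 m).
It fails at once if the hatch is taken between the fingers (pinched instead of pushed) (x of the grasp point in the frame of hatch_edge between 0 and 0.15 m and y of the grasp point in the frame of hatch_edge between -0.085 and 0.085 m and z of the grasp point in the frame of hatch_edge between -0.009 and 0.003 m).
It fails at once if the hatch is lifted farther open (value of joint hatch above 1 rad).
It fails at once if the jar, beaker, dish or spatula is moved by more than 20 mm (distance of any of jar, beaker, dish, spatula from where it was at the start of the episode above 0.02 m).
It also fails if it takes over 48 s, if anything falls off the work surface, if the arm or the gripper's body presses on something with over 40 N, if the wrist force passes 120 N, or if a joint passes its speed limit or range.

## Robot

A 6-joint arm with a two-finger parallel gripper is mounted at the origin on a cart in front of the work surface, level with it; the furniture and walls round the work are solid. World frame = base frame: x ahead of the robot, y to its left, z up, the work surface at z = 0. Lengths are in mm, angles in rad, forces in N, time in s.
With the tool pointing down it reaches from about 350 to 975 mm from the base axis. Payload 7.1 kg.
Tool frame: the origin (TCP) lies at the very end of the fingers, on their centre line; the grasp point (between the pads) lies 19 mm behind it (ctrl.grasp_offset is the distance from the TCP to the grasp point, in mm); z points along the fingers, y is the line along which they close (so a half turn about z gives the same grasp; the last joint's range is limited). The gripper opens to 88 mm and grips with 3 to 60 N. Pads are 20 mm wide; open, the fingers measure 115 mm over their backs; the gripper's body (75 mm by 178 mm) begins 61 mm behind the grasp point.
Start: joints at [-1.356, 0.423, 1.63, -0, 1.089, -0.019], TCP at [144.817, -607.974, 222.675] pointing down, gripper open.
Joint ranges: [-3, 3], [-0.9, 2.11], [0.09, 2.58], [-1.31, 4.45], [0.11, 2.69], [-2.54, 2.54]. Speed limits (rad/s): [2.39, 2.39, 3.01, 3.14, 3.14, 3.14].

## Interface

Orientations are given as a rotation vector (axis times angle).
In Python, from workcell import ctrl, viewer, ticket, models gives the robot as it stands.
- The arm moves only by the tool play_rows, never from a script. Its arguments are lists of equal length, an entry for each row: "dp": the shift along the world's x, y, z in mm, a list of three; "yaw": the turn about the world's z in degrees. In form: {"dp": [[tx, ty, tz], ...], "yaw": [yaw, ...]}. A call has 1 to 8 rows; each row shifts and turns the commanded pose from where the row before left it; what a row does not reach is not made up. A row lasts 1/12 s, in which the tool goes at most 41.7 mm and 7.16 degrees, less where a joint would pass 70% of its speed; a pose out of reach is approached as far as the arm can. A call is refused whole if a number of a shift passes 41.7 or a number of a turn 7.16, either way. A call with a gripper value outside its range is refused whole. "gripper" is the closure, from 0 (fully open) to 1 (shut), set as the call begins (left out, the last holds). The fingers move at their own pace and stop on an object; the grip force is fixed at half the most. Time passes only in rows, so rows that do not move let the fingers close. It gives the time, the measured TCP pose, the force, the opening and the grip force at its end, in the units of the state.
- ctrl.get_obs(): the state, without advancing time (a new reading comes with each control period).
- viewer.get_image(name): name is "scene" or "top" or "wrist"; returns a dict with "pixels" (420x560x3 uint8, red, green, blue), "range_z" (420x560 float32, mm along the optical axis (not along the pixel's ray), 0 where there is no reading), "fx", "fy", "cx", "cy" (pixels), "T" (4x4, takes a point from camera to world coordinates); the wrist camera has in their place "hand_eye" (4x4, takes a point from camera to tool coordinates, whose origin is the TCP and whose axes are the flange's). Camera axes: x right, y up, looking along -z (the intrinsics and any distortion apply to the point x, -y, -z); pixel columns grow to the right and rows downward; lengths in mm; the calibration is good to about 2 mm. A picture is of the moment at which its call begins: read the wrist's pose just before it.
- ticket.close_job(): hands the job in; it is judged then, once.
Trained networks look in a picture, given as the dict that the camera call returned (one of the last four; its "shot" number tells which), for a name from the list of things; names that differ only in an ending like _2 or _b are one class to them, and where a whole thing is asked for, a point or a joint stands for the part that bears it (a point fixed in the world has none). Each returns a list of dicts, best first, with "conf" (0 to 1); they miss things now and then, are a little off and sometimes report something else, mostly with a low value. They report only what shows in the picture. A call takes as long as a camera call.
- models.look_for(picture, name): "bbox" ([centre column, centre row, width, height] in pixels, round what is visible of it).
- models.landmark_of(picture, name): "location" ([column, row] in pixels: a listed point, or the origin of a listed thing).
The state is a dict: "t": time; "qpos": joint angles; "qvel": joint speeds; "joint_torque": joint torques, N m; "ee_pos": TCP position; "orientation": TCP orientation; "ft_force": force on the tool from outside, world axes, zero at the start; "moment": the same for the moment, N m; "width": finger opening in mm; "grasp_force": force on a finger pad.
Only numpy, scipy, OpenCV 4.12 (cv2) and the standard library are available. Lean on these libraries where they do the work, as an engineer would, in place of code of your own. Each camera call takes 0.05 s, during which the arm holds its last target. There are 200 camera calls.

## Working session

There is one attempt and no reset: what is moved stays moved. The work goes in short steps, Python scripts to look and compute and a tool call to move; the robot and the scene stay as the last step left them, time stands still between calls to the robot, and variables do not carry over. Pictures are saved under pics/ and viewed, at most 10 in all, crops included, and the job is handed in when it is done.

Besides the shell and the picture viewer there is one more tool, called after "Call:" by a JSON object that holds its "name" and its "arguments", one argument or row to a line. play_rows: Moves the arm, as the interface text tells. Its arguments: {"type":"object","properties":{"dp":{"type":"array"},"yaw":{"type":"array"},"gripper":{"type":"number"}},"required":["dp","yaw"]}

```bash
mkdir -p pics; cat > h.py <<'E'
import numpy as np, cv2
from workcell import ctrl, viewer, ticket, models
from scipy.spatial.transform import Rotation as R
def T_of(im,obs=None):
    if 'T' in im: return np.array(im['T'])
    W=np.eye(4); W[:3,:3]=R.from_rotvec(obs['orientation']).as_matrix(); W[:3,3]=obs['ee_pos']
    return W@np.array(im['hand_eye'])
def unproj(im,T,u,v,z=None,zplane=None):
    d=np.array([(u-im['cx'])/im['fx'],-(v-im['cy'])/im['fy'],-1.])
    if zplane is not None:
        dw=T[:3,:3]@d; s=(zplane-T[2,3])/dw[2]; return T[:3,3]+s*dw
    if z is None: 
        w=im['range_z'][max(0,int(v)-1):int(v)+2,max(0,int(u)-1):int(u)+2]; z=np.median(w[w>0]) if (w>0).any() else np.nan
    return T[:3,:3]@(d*z)+T[:3,3]
def save(im,n): cv2.imwrite('pics/'+n,im['pixels'][:,:,::-1])
E
python3 - <<'E'
from h import *
np.set_printoptions(precision=1,suppress=True)
for c in ['scene','top']:
    im=viewer.get_image(c); T=T_of(im); save(im,c+'0.png'); print(c,[k for k in im], T[:3,3])
    for n in ['mill','hatch_edge','knob','jar','beaker','dish','spatula']:
        for r in models.landmark_of(im,n)[:1]:
            u,v=r['location']; print(n,round(r['conf'],2),np.array([u,v]),unproj(im,T,u,v))
E
```

```text
scene ['pixels', 'range_z', 'fx', 'fy', 'cx', 'cy', 'T', 'shot'] [213.6 705.7 494.1]
mill 0.7 [238.  286.6] [538.2 240.3  99.8]
hatch_edge 0.72 [240.6 196.5] [620.5 105.5 183.6]
knob 0.77 [289.2 223.9] [506.6 134.  170.2]
jar 0.55 [152.8 338.5] [635.8 333.6  25.7]
spatula 0.5 [316.6 328.2] [436.6 159.3   2.1]
top ['pixels', 'range_z', 'fx', 'fy', 'cx', 'cy', 'T', 'shot'] [ 521.6   42.6 1039. ]
mill 0.85 [240.3 201.3] [611.  110.4  28.4]
hatch_edge 0.74 [229. 194.] [610.4 121.4 189.6]
knob 0.7 [321.1 184.7] [655.5 -76.    2.2]
beaker 0.56 [321.1 235.4] [536.9 -75.6  14.4]
dish 0.76 [322.6 184. ] [657.2 -79.5   2.4]
spatula 0.68 [218.5 276.3] [439.5 158.3   3.8]
```

View pics/scene0.png

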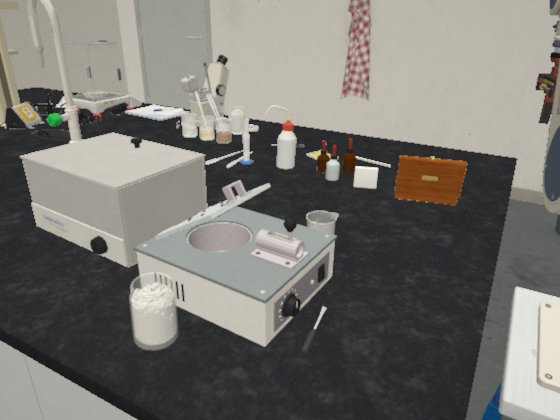

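View pics/top0.png

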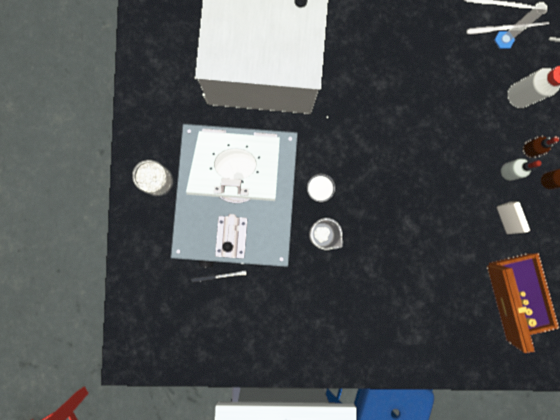

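The scene view shows the mill with its hatch open towards the back and the knob upright at (290,224). The top view shows the deck corners at about (183,125), (298,132), (288,266) and (171,259), the knob at (228,246), and the spatula at (218,276). The jar is at (152,177), the dish at (320,188) and the beaker at (325,234).

```bash
python3 - <<'E'
from h import *
np.set_printoptions(precision=2,suppress=True)
im=viewer.get_image('top'); T=T_of(im)
vv,uu=np.mgrid[0:420,0:560]; z=im['range_z']
d=np.stack([(uu-im['cx'])/im['fx'],-(vv-im['cy'])/im['fy'],-np.ones_like(z)],-1)*z[...,None]
P=d@T[:3,:3].T+T[:3,3]
box=(uu>165)&(uu<305)&(vv>115)&(vv<272)
m=box&(abs(P[...,2]-100)<6)
r=cv2.minAreaRect(P[m][:,:2].astype(np.float32)); print(r, np.median(P[m][:,2]))
for u,v in [(183,125),(298,132),(288,266),(171,259)]: print(unproj(im,T,u,v,zplane=100))
L=cv2.boxPoints(r); print(L)
# mill frame
ctr=np.array(r[0]); ang=r[2]
e=L-np.roll(L,1,0); k=max(e,key=lambda a:np.linalg.norm(a)); k=k/np.linalg.norm(k); k=k*np.sign(k[0]); y=np.array([-k[1],k[0]])
print('yaw deg',np.degrees(np.arctan2(k[1],k[0])))
Q=(P[...,:2]-ctr); qx=Q@k; qy=Q@y
# hatch plane points |qy| 45..80
h=box&(P[...,2]>112)&(abs(qy)>40)&(abs(qy)<82)&(qx>-60)
A=np.polyfit(qx[h],P[...,2][h],1); print('hatch slope',A, np.arctan(-A[0]),'x range',qx[h].min(),qx[h].max(),'y',qy[h].min(),qy[h].max())
kn=box&(P[...,2]>150)&(qx<-55); print('knob', kn.sum(), P[kn].mean(0),P[kn][:,2].max(), qx[kn].mean(),qy[kn].mean())
print(unproj(im,T,228,246,zplane=170))
for a in [(-113,0),(-105,0)]: print(ctr+a[0]*k)
E
```

```text
((619.1521606445312, 118.31626892089844), (244.36807250976562, 284.4380187988281), 86.61151123046875) 99.84374509141486
[766.12 231.38 100.  ]
[755.52 -14.48 100.  ]
[470.64   3.04 100.  ]
[481.4  247.41 100.  ]
[[469.96   4.75]
 [753.9  -12.06]
 [768.34 231.88]
 [484.4  248.69]]
yaw deg -3.388484
hatch slope [ -0.58 183.59] 0.5266233465496816 x range -14.855046220394179 130.08852907280504 y -81.9858979648181 81.9916053437561
knob 204 [515.76  82.04 619.19] 1038.9704393785364 -101.06983980411293 -42.31927526873023
[511.14 122.81 170.  ]
[506.35 125.  ]
[514.34 124.52]
```

```bash
python3 - <<'E'
from h import *
o=ctrl.get_obs(); print(R.from_rotvec(o['orientation']).as_matrix().round(3),o['ft_force'],o['t'],o['width'])
E
```

```text
[[ 0.973  0.232  0.   ]
 [ 0.232 -0.973 -0.   ]
 [ 0.     0.    -1.   ]] [ 0.18055715 -0.99440882  0.48486503] 0.85 87.59559829555417
```

Call:
{"name": "play_rows", "arguments": {
  "dp": [
    [20,28,10],
    [22,31,10],
    [22,31,10],
    [22,31,0],
    [22,31,0],
    [22,31,0],
    [22,31,0],
    [22,31,0]
  ],
  "yaw": [0,0,0,0,0,0,0,0],
  "gripper": 1
}}

```text
t: 1.52
ee_pos: [319.5, -361.4, 252.9]
orientation: [3.12, 0.366, 0.001]
ft_force: [1.7, -1.6, 1.3]
width: 38.5
grasp_force: 0.0
```

Call:
{"name": "play_rows", "arguments": {
  "dp": [
    [22,31,0],
    [22,31,0],
    [22,31,0],
    [22,31,0],
    [22,31,0],
    [22,31,0],
    [22,31,0],
    [22,31,0]
  ],
  "yaw": [-4,-4,-4,-4,-0.8,0,0,0]
}}

```text
t: 2.18
ee_pos: [495.7, -113.2, 253.0]
orientation: [3.14, -0.093, 0.001]
ft_force: [0.4, -1.0, 0.8]
width: 0.2
grasp_force: 0.0
```

Call:
{"name": "play_rows", "arguments": {
  "dp": [
    [22,31,0],
    [22,31,0],
    [22,31,0],
    [22,31,0],
    [22,31,0],
    [15,16,0],
    [0,0,0],
    [0,0,0]
  ],
  "yaw": [0,0,0,0,0,0,0,0]
}}

```text
t: 2.85
ee_pos: [619.9, 56.9, 252.2]
orientation: [3.14, -0.09, -0.001]
ft_force: [-0.9, 0.3, -1.3]
width: 0.1
grasp_force: 0.0
```

Call:
{"name": "play_rows", "arguments": {
  "dp": [
    [0,0,-30],
    [0,0,-25],
    [0,0,-10],
    [0,0,-8],
    [0,0,-8],
    [0,0,-8],
    [0,0,-8],
    [0,0,-8]
  ],
  "yaw": [0,0,0,0,0,0,0,0]
}}

```text
t: 3.52
ee_pos: [620.3, 55.9, 147.8]
orientation: [-3.14, 0.094, -0.002]
ft_force: [0.5, -0.9, 2.2]
width: 0.5
grasp_force: 0.8
```

Call:
{"name": "play_rows", "arguments": {
  "dp": [
    [0,0,-6],
    [0,0,-6],
    [0,0,-5],
    [0,0,-5],
    [0,0,-5],
    [0,0,-4],
    [0,0,-2],
    [0,0,0]
  ],
  "yaw": [0,0,0,0,0,0,0,0]
}}

```text
t: 4.18
ee_pos: [619.6, 56.0, 114.1]
orientation: [3.14, -0.093, -0.001]
ft_force: [-0.3, -0.2, -0.0]
width: 0.2
grasp_force: 0.0
```

Call:
{"name": "play_rows", "arguments": {
  "dp": [
    [0,0,-2],
    [0,0,-1],
    [0,0,-1],
    [0,0,-1],
    [0,0,-1],
    [0,0,-1],
    [0,0,0],
    [0,0,0]
  ],
  "yaw": [0,0,0,0,0,0,0,0]
}}

```text
t: 4.85
ee_pos: [620.1, 56.0, 110.1]
orientation: [-3.14, 0.093, -0.001]
ft_force: [-6.6, -0.9, 19.6]
width: 0.8
grasp_force: 9.7
```

```bash
python3 - <<'E'
from h import *
o=ctrl.get_obs(); print(o['ft_force'],o['ee_pos'])
im=viewer.get_image('scene'); save(im,'s1.png')
E
```

```text
[-6.61190909 -0.90233488 19.59597563] [620.1016456   56.02469791 110.11178387]
```

View pics/s1.png

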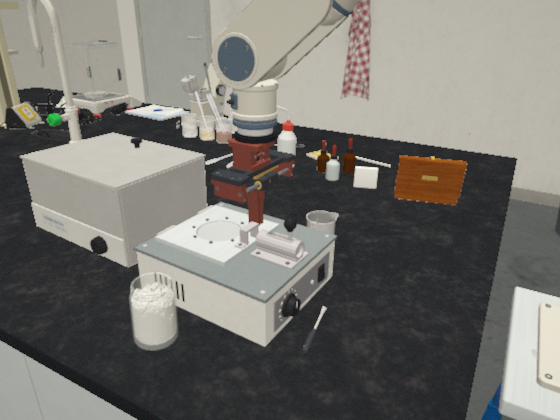

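The hatch is flat and shut, with the fingers resting on its right side near (255,215) and the knob still upright at (290,224).

Call:
{"name": "play_rows", "arguments": {
  "dp": [
    [0,0,25],
    [0,0,38],
    [0,0,38],
    [-30,14,8],
    [-36,16,0],
    [-36,16,0],
    [-36,16,0],
    [-23,10,0]
  ],
  "yaw": [0,0,0,0,0,0,0,0]
}}

```text
t: 5.57
ee_pos: [455.4, 128.6, 216.5]
orientation: [3.14, -0.093, -0.002]
ft_force: [-0.3, 0.3, -0.5]
width: 0.3
grasp_force: 0.0
```

Call:
{"name": "play_rows", "arguments": {
  "dp": [
    [0,0,-20],
    [0,0,-25],
    [0,0,-15],
    [0,0,0],
    [0,0,0]
  ],
  "yaw": [0,0,0,0,0]
}}

```text
t: 5.98
ee_pos: [458.5, 128.0, 156.4]
orientation: [3.14, -0.093, -0.002]
ft_force: [0.4, -0.6, -0.1]
width: 0.7
grasp_force: 0.0
```

```bash
python3 - <<'E'
from h import *
o=ctrl.get_obs(); print(o['ft_force'],o['ee_pos'])
for c in ['scene','top']:
    im=viewer.get_image(c); T=T_of(im); save(im,c+'2.png')
    for n in ['hatch_edge','knob']:
        for r in models.landmark_of(im,n)[:1]:
            u,v=r['location']; print(c,n,r['conf'],u,v,unproj(im,T,u,v,zplane=167 if n=='knob' else 110))
E
```

```text
[ 0.42714466 -0.59617793 -0.07237743] [458.48235536 127.95314235 156.42238663]
scene hatch_edge 0.55 251.6 239.3 [590.99486157 117.17245016 110.        ]
scene knob 0.69 288.6 219.2 [518.6547965  113.23398666 167.        ]
top hatch_edge 0.55 231.8 210.7 [583.81987868 122.18762567 110.        ]
top knob 0.63 320.9 234.3 [536.72328899 -57.56012205 167.        ]
```

View pics/scene2.png

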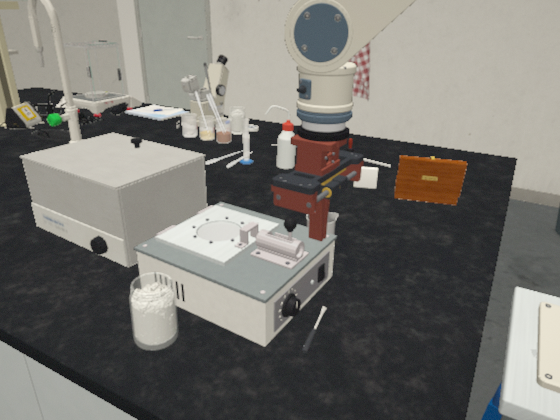

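The hatch stays shut. The fingers stand just in front of the upright ball, which is at (290,225).

Call:
{"name": "play_rows", "arguments": {
  "dp": [
    [12,-1,-3],
    [12,-1,0],
    [8,-1,0],
    [6,0,0],
    [6,0,0],
    [6,0,0],
    [6,-1,0],
    [6,0,0]
  ],
  "yaw": [0,0,0,0,0,0,0,0]
}}

```text
t: 6.95
ee_pos: [521.0, 123.9, 153.5]
orientation: [3.14, -0.093, -0.001]
ft_force: [-3.5, -0.5, 0.4]
width: 0.6
grasp_force: 1.4
```

Call:
{"name": "play_rows", "arguments": {
  "dp": [
    [3,0,0],
    [2,0,0],
    [2,0,0],
    [1,0,0],
    [0,0,0]
  ],
  "yaw": [0,0,0,0,0]
}}

```text
t: 7.37
ee_pos: [528.8, 124.0, 153.6]
orientation: [3.14, -0.093, -0.0]
ft_force: [-1.6, -2.5, -0.6]
width: 0.6
grasp_force: 0.9
```

Call:
{"name": "play_rows", "arguments": {
  "dp": [
    [1,0,0],
    [1,0,0],
    [1,0,0],
    [0,0,0],
    [0,0,0]
  ],
  "yaw": [0,0,0,0,0]
}}

```text
t: 7.78
ee_pos: [530.1, 123.9, 153.5]
orientation: [3.14, -0.093, -0.005]
ft_force: [-8.4, -0.9, 2.8]
width: 0.2
grasp_force: 3.8
```

Call:
{"name": "play_rows", "arguments": {
  "dp": [
    [-10,0,0],
    [-8,10,0],
    [0,28,0],
    [10,0,0],
    [15,0,0],
    [13,-1,0],
    [0,0,0]
  ],
  "yaw": [0,0,0,0,0,0,0]
}}

```text
t: 8.37
ee_pos: [554.6, 161.9, 154.4]
orientation: [-3.139, 0.093, -0.006]
ft_force: [0.3, -0.2, 0.1]
width: 0.7
grasp_force: 0.0
```

```bash
python3 - <<'E'
from h import *
o=ctrl.get_obs(); print(o['ft_force'],o['ee_pos'])
im=viewer.get_image('scene'); T=T_of(im); save(im,'s3.png')
cv2.imwrite('pics/s3c.png',cv2.resize(im['pixels'][170:310,190:370,::-1],None,fx=4,fy=4,interpolation=cv2.INTER_CUBIC))
E
```

```text
[ 0.29583691 -0.23233206  0.05828785] [554.56790548 161.90402469 154.3700879 ]
```

View pics/s3c.png

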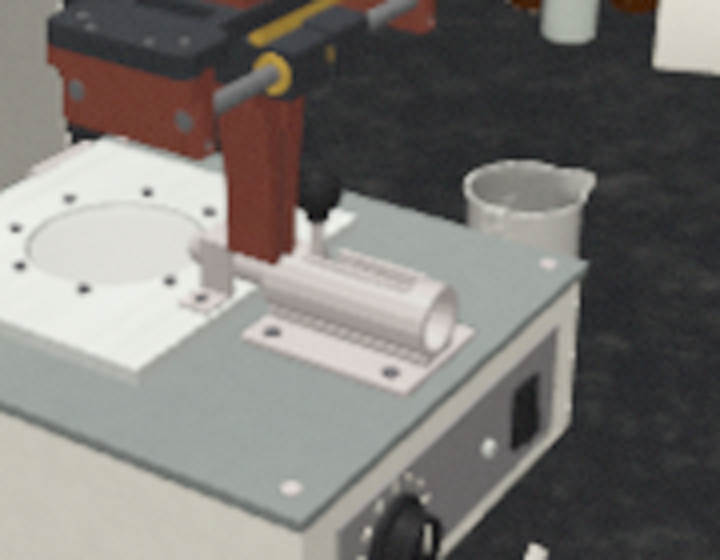

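The bolt is through the keeper. The ball is upright at crop position (320,195), and the fingers are on its left side.

Call:
{"name": "play_rows", "arguments": {
  "dp": [
    [-2,-8,0],
    [-1,-7,0],
    [0,-5,-2],
    [0,-5,-2],
    [0,-5,-2],
    [0,-5,-1],
    [-1,-5,-1],
    [0,-5,0]
  ],
  "yaw": [0,0,0,0,0,0,0,0]
}}

```text
t: 9.08
ee_pos: [547.6, 115.6, 145.3]
orientation: [-3.14, 0.094, 0.001]
ft_force: [-0.2, 3.6, -0.8]
width: 0.5
grasp_force: 1.4
```

Call:
{"name": "play_rows", "arguments": {
  "dp": [
    [0,-5,0],
    [0,-5,0],
    [0,-3,0],
    [0,0,0],
    [0,0,15],
    [0,-20,4],
    [0,-12,0],
    [0,0,0]
  ],
  "yaw": [0,0,0,0,0,0,0,0]
}}

```text
t: 9.75
ee_pos: [547.7, 69.0, 164.8]
orientation: [3.139, -0.096, 0.0]
ft_force: [0.0, 0.1, 0.0]
width: 0.4
grasp_force: 0.0
```

Call:
{"name": "play_rows", "arguments": {
  "dp": [
    [0,0,-8],
    [0,0,-5],
    [0,0,-5],
    [0,0,-4],
    [0,0,-4],
    [0,0,-3],
    [0,0,0],
    [0,0,0]
  ],
  "yaw": [0,0,0,0,0,0,0,0]
}}

```text
t: 10.42
ee_pos: [547.3, 64.3, 135.1]
orientation: [3.129, -0.088, -0.003]
ft_force: [-0.3, -39.6, 9.5]
width: 0.4
grasp_force: 16.6
```

Call:
{"name": "play_rows", "arguments": {
  "dp": [
    [0,-3,8],
    [0,0,15],
    [0,0,12],
    [0,0,0]
  ],
  "yaw": [0,0,0,0]
}}

```text
t: 10.75
ee_pos: [549.0, 68.5, 172.1]
orientation: [-3.14, 0.093, -0.004]
ft_force: [0.1, -1.0, 0.6]
width: 0.3
grasp_force: 0.0
```

```bash
python3 - <<'E'
from h import *
o=ctrl.get_obs(); print(o['ft_force'],o['ee_pos'])
W=R.from_rotvec(o['orientation']).as_matrix()
im=viewer.get_image('wrist'); T=T_of(im,o); a=im['pixels'][:,:,::-1]
for r in models.landmark_of(im,'knob')[:2]: print(r, unproj(im,T,*r['location']))
i2=viewer.get_image('scene'); T2=T_of(i2)
for r in models.landmark_of(i2,'knob')[:2]: print(r, unproj(i2,T2,*r['location']))
b=cv2.resize(i2['pixels'][190:290,240:370,::-1],(546,420),interpolation=cv2.INTER_CUBIC)
cv2.imwrite('pics/c4.png',cv2.resize(np.hstack([a,b]),(800,304)))
E
```

```text
[ 0.11283567 -0.99941538  0.64315894] [548.98170967  68.53886727 172.12843982]
{'location': [260.3, 238.7], 'conf': 0.63} [552.61600216  77.61271142 140.37277704]
{'location': [280.8, 224.9], 'conf': 0.47} [548.68394648  85.07400847 136.1160847 ]
```

View pics/c4.png

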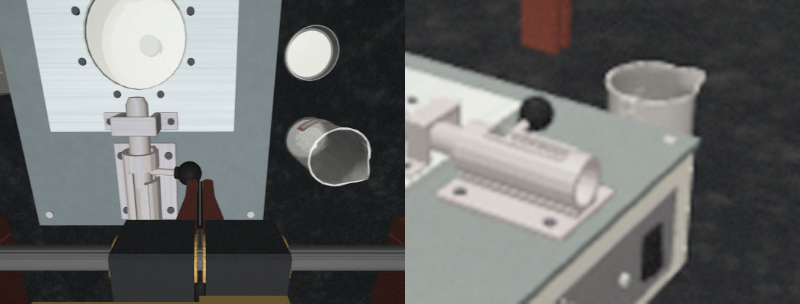

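The handle is most of the way over, at roughly 1.2 rad, with the ball at wrist-image position (190,173). The fingers came down too far outboard, so I shift +12 mm in y to press on top of the ball.

Call:
{"name": "play_rows", "arguments": {
  "dp": [
    [1,12,0],
    [0,0,-12],
    [0,0,-10],
    [0,0,-6],
    [0,0,-4],
    [0,0,-4],
    [0,0,0],
    [0,0,0]
  ],
  "yaw": [0,0,0,0,0,0,0,0]
}}

```text
t: 11.62
ee_pos: [548.8, 79.9, 134.4]
orientation: [-3.14, 0.094, 0.001]
ft_force: [0.3, 0.6, 0.4]
width: 0.7
grasp_force: 0.0
```

Call:
{"name": "play_rows", "arguments": {
  "dp": [
    [0,0,-2],
    [0,0,-1],
    [0,0,-1],
    [0,0,0],
    [0,0,0]
  ],
  "yaw": [0,0,0,0,0]
}}

```text
t: 12.03
ee_pos: [549.5, 80.0, 132.0]
orientation: [-3.14, 0.093, -0.003]
ft_force: [-1.5, -1.1, 9.8]
width: 0.6
grasp_force: 4.6
```

Call:
{"name": "play_rows", "arguments": {
  "dp": [
    [0,0,15],
    [0,0,35],
    [0,0,40],
    [-30,-25,10],
    [-30,-25,0],
    [-30,-25,0],
    [0,0,0],
    [0,0,0]
  ],
  "yaw": [0,0,0,0,0,0,0,0]
}}

```text
t: 12.7
ee_pos: [457.8, 4.2, 231.2]
orientation: [-3.14, 0.097, -0.001]
ft_force: [0.3, -0.4, -0.7]
width: 0.8
grasp_force: 0.0
```

```bash
python3 - <<'E'
from h import *
o=ctrl.get_obs(); print(o['ft_force'],o['ee_pos'])
im=viewer.get_image('wrist'); T=T_of(im,o); a=im['pixels'][:,:,::-1]
for r in models.landmark_of(im,'knob')[:1]: print(r, unproj(im,T,*r['location']))
i2=viewer.get_image('scene')
b=i2['pixels'][170:350,130:370,::-1]
cv2.imwrite('pics/c5.png',cv2.resize(np.hstack([a,cv2.resize(b,(560,420))]),(800,300)))
i3=viewer.get_image('top');T3=T_of(i3)
for n in ['jar','beaker','dish','spatula']: print(n,[(r['location'],round(r['conf'],2)) for r in models.landmark_of(i3,n)[:1]])
E
```

```text
[ 0.26153863 -0.41385341 -0.67671935] [457.77472749   4.17049173 231.20138262]
{'location': [169.9, 94.9], 'conf': 0.92} [550.14113269  75.22678868 132.51179602]
jar [([158.2, 182.8], 0.75)]
beaker [([323.1, 234.4], 0.9)]
dish [([323.3, 184.2], 0.84)]
spatula [([219.3, 273.7], 0.48)]
```

View pics/c5.png

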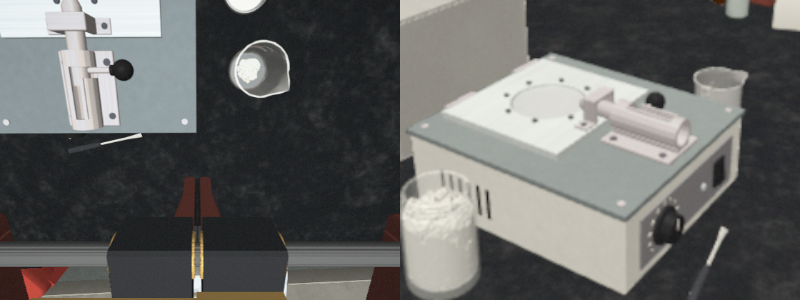

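The ball is down in the notch at wrist-image position (120,70), with its top 132.5 mm above the worktop. The hatch is shut, the bolt is through the keeper, and the loose things have not moved.

```bash
python3 -c "
from workcell import ticket; print(ticket.close_job())"
```

```text
the job is handed in; nothing more can be done
None
```

I shut the hatch, pushed the bolt through the keeper and put the handle down in the locking notch; the loose items looked unmoved. The job is handed in at about 13 s of the 48 s allowed, and the hand-in gave no verdict.

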